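# Show the round-topped plaster plaque to the inspection camera

### The arm

A 6-joint arm with a two-finger parallel gripper is mounted at the origin on the work surface. World frame = base frame: x ahead of the robot, y to its left, z up, the work surface at z = 0. Lengths are in m, angles in rad, forces in N, time in s.
With the tool pointing down it reaches from about 0.425 to 1.125 m from the base axis. Payload 14.9 kg.
Tool frame: the origin (TCP) lies between the finger pads; the fingertips stand 19 mm ahead of it and the grasp point (between the pads) is the TCP; z points along the fingers, x is the direction in which the jaws open and shut, and the axes are right-handed (so a half turn about z gives the same grasp; the last joint's range is limited). The gripper opens to 91 mm and grips with 3 to 60 N. Pads are 32 mm wide; open, the fingers measure 118 mm over their backs; the gripper's body (76 mm by 178 mm) begins 60 mm behind the grasp point.
Start: joints at [-1.19, 0.379, 1.734, -0, 1.028, -0.033], TCP at [0.281, -0.641, 0.233] pointing down, gripper open.
Joint ranges: [-2.77, 2.77], [-0.74, 2.19], [0, 2.66], [-1.06, 4.2], [0.31, 2.87], [-3.08, 3.08]. Speed limits (rad/s): [1.89, 1.89, 2.39, 3.14, 3.14, 3.14].

### API

Orientations are given as [roll, pitch, yaw] about the fixed x, y, z axes, in that order (R = Rz(yaw) Ry(pitch) Rx(roll)).
In Python, from plant import readout, cams, hand_in gives the robot as it stands.
- The arm moves only by the tool jog_arm, never from a script. Its argument "steps" is a list that holds one entry, the list of rows, each a list of 4 numbers: the shift along the tool's x, y, z in units of 30 mm (1.0 is 30 mm), then the turn about the tool's z in units of 8 degrees (1.0 is 8 degrees). In form: [[[dx, dy, dz, roll], ...]]. A call has 1 to 10 rows; each row shifts and turns the commanded pose from where the row before left it, along the tool's axes as they then stand; what a row does not reach is not made up. A row lasts 1/10 s, in which the tool goes at most 50 mm and 8.59 degrees, less where a joint would pass 70% of its speed; a pose out of reach is approached as far as the arm can. A call is refused whole if a number of a shift passes 1 or a number of a turn 1, either way. A call with a gripper value outside its range is refused whole. "claw" is the closure, from 0 (fully open) to 1 (shut), set as the call begins (left out, the last holds). The fingers move at their own pace and stop on an object; the grip force is fixed at half the most. Time passes only in rows, so rows that do not move let the fingers close. It gives the time, the measured TCP pose, the force and the opening at its end, in the units of the state.
- readout.observe(): the state, without advancing time (a new reading comes with each control period).
- cams.capture(name): name is "scene" or "top" or "wrist"; returns (picture, depth): 400x640x3 uint8, blue, green, red; 400x640 float32, m along the optical axis (not along the pixel's ray), 0 where there is no reading.
- cams.calibration(name): a dict with "fov_y" (degrees; the focal length in pixels is half the picture's height over the tangent of half this angle, whatever the lens; pixels are square), "cx", "cy" (the principal point, pixels), "rvec" (rotation vector, rad) and "tvec" (3), from world to camera coordinates, as OpenCV has them. Camera axes: x right, y down, z forward; pixel columns grow to the right and rows downward; lengths in m; the calibration is good to about 2 mm. The wrist camera is an equidistant fisheye: a pixel r from the principal point sees the ray r / f radians off the axis. A picture is of the moment at which its call begins: read the wrist's pose just before it. calibration takes no time and is no camera call; for the wrist camera it gives the pose at the moment of the call.
- hand_in(): hands the job in, once; it reports no verdict.
The state is a dict: "t": time; "joints": joint angles; "qd": joint speeds; "effort": joint torques, N m; "tcp_pos": TCP position; "tool_rot": TCP orientation; "contact_force": force on the tool from outside, world axes, zero at the start; "wrist_torque": the same for the moment, N m; "opening": opening from 0.0 (shut) to 1.0 (fully open).
Only numpy, scipy, OpenCV 4.12 (cv2) and the standard library are available. Lean on these libraries where they do the work, as an engineer would, in place of code of your own. Each camera call takes 0.05 s, during which the arm holds its last target. There are 200 camera calls.

### The job

Take the round-topped plaster plaque out of the drying rack and hold it up in front of the inspection camera: right way up, rosette side square to the lens (the camera looks slightly upward, so the plaque leans with it), face centred on the lens and directly above the crossbar that ends the distance rod. Finish while holding it there in the air, still and carried by the gripper alone. Do not bump the camera or its stand, and leave the other plaques and everything else on the bench as they are.

Things in the scene. Friction and masses are not known exactly. Their poses are not given: they have to be found in the camera images.
- plaque_round: White plaster plaque with a semicircular top (radius 40 mm): 80 mm wide, 95 high, 18 thick, standing in a rack groove. Origin: centre of its underside; x out of its front (rosette side), y across its width, z up. About 0.18 kg. Rosette: a disc of radius 20 mm, up to 8 mm proud, centred 38 mm above the underside (spans 18 to 58); above it front and back are flat and free to pinch across the thickness.
- plaque_face (a point): Centre of the plaque's flat front face: 9 mm in front of the plaque's origin along its x and 47.5 mm up its z.
- plaque_square: White plaster plaque with a straight, square-cornered top: 80 mm wide, 95 high, 18 thick, standing in a rack groove. Origin: centre of its underside; x out of its front (rosette side), y across its width, z up. Same rosette. Leave it standing.
- plaque_pointed: White plaster plaque with a pointed, gabled top: 80 mm wide, 95 high, 18 thick, standing in a rack groove. Origin: centre of its underside; x out of its front (rosette side), y across its width, z up. Same rosette. Leave it standing.
- rack: Fixed wooden drying rack, 240 (x) by 100 mm (y), board 12 mm thick; three grooves across it at x = -80, 0, +80 mm, each 22 mm wide between two battens 14 mm high and 10 thick. One plaque stands on the board in each groove, in any order, all fronts towards the rack's +x. Origin: centre of the underside.
- inspection_camera: Black inspection camera on a column. Origin: centre of the lens front (58 mm across); x out along the view, y to the camera's left, z its up. Looks 0.30 rad above level. Body 72 wide, 56 high, reaching 100 mm behind the lens. The plaque's face belongs 160 mm in front of the lens, on its axis. Height varies: lens about 170 to 235 mm above the bench.
- rod_end (a point): Middle of the 60 mm crossbar (along the camera's y, 6 mm thick) at the end of the thin distance rod under the camera: 160 mm in front of the lens and 66 mm below its axis, measured in the camera's own axes. When the plaque is placed right its lower edge is about 15 mm above the bar.
- stand: Fixed stand of the camera: round foot of radius 55 mm, 14 mm thick, and a column; carries the camera and rod. Origin: centre of the foot's underside.
- mixing_bowl: Rubber mixing bowl, 120 mm across, 55 mm high; bystander. Origin: centre of the underside.
- jar: Amber glass jar, 60 mm across, 85 mm high; bystander. Origin: centre of the underside.
- mallet: Wooden mallet 240 mm long, lying; bystander.
- brush: Brush 180 mm long, lying; bystander.
- spatula: Spatula 200 mm long, lying; bystander.
- offcut: Plaster offcut block 70 x 50 x 35 mm; bystander. Origin: centre of the underside.
There are look-alikes about, which are no part of the job. Leave any pink or yellow look-alike of the plaque_round alone. Leave any red look-alike of the plaque_pointed alone.

How it is judged:
By the outcome, as a careful person would: the job done as asked, in the order asked, and still so for the second after the job is handed in, while the arm keeps its last pose, push and grip.
It also fails if it takes over 42 s, if anything falls off the work surface, if the arm or the gripper's body presses on something with over 40 N, if the wrist force passes 120 N, or if a joint passes its speed limit or range.

## Working session

There is one attempt and no reset: what is moved stays moved. The work goes in short steps, Python scripts to look and compute and a tool call to move; the robot and the scene stay as the last step left them, time stands still between calls to the robot, and variables do not carry over. Pictures are saved under pics/ and viewed, about 8 in all and at most 12, crops included, and the job is handed in when it is done.

Besides the shell and the picture viewer there is one more tool, called by a JSON object that holds its "fn" and its "kwargs". jog_arm: Moves the arm, as the interface text tells. Its arguments: {"type":"object","properties":{"steps":{"type":"array","items":{"type":"array","items":{"type":"array","items":{"type":"number"}}}},"claw":{"type":"number"}},"required":["steps"]}

```bash
mkdir -p pics
cat > h.py <<'E'
import numpy as np, cv2
from plant import readout, cams, hand_in
from scipy.spatial.transform import Rotation as R
def grab(n,tag):
    c=cams.calibration(n); p,d=cams.capture(n)
    np.savez(f'pics/{tag}.npz',p=p,d=d,**{k:np.array(v,float) for k,v in c.items()}if 0 else dict(fov=c['fov_y'],cx=c['cx'],cy=c['cy'],rvec=c['rvec'],tvec=c['tvec']))
    cv2.imwrite(f'pics/{tag}.png',p); return p,d,c
def world(tag):
    "pinhole cloud HxWx3 in world (nan if none)"
    z=np.load(f'pics/{tag}.npz'); d=z['d'].astype(float); d[d==0]=np.nan
    f=200/np.tan(np.radians(z['fov'])/2); v,u=np.mgrid[:400,:640]
    P=np.stack([(u-z['cx'])/f*d,(v-z['cy'])/f*d,d],-1)
    M=cv2.Rodrigues(z['rvec'])[0]
    return (P-z['tvec'].ravel())@M, z['p']
E
python3 - <<'E'
from h import *
for n in('scene','top'):
    p,d,c=grab(n,n+'0'); print(n,c)
print(readout.observe())
E
```

```text
scene {'fov_y': 50.643096206930394, 'cx': 318.6100854031694, 'cy': 195.60582666010205, 'rvec': array([ 1.63372368,  1.8774682 , -0.83209372]), 'tvec': array([ 0.03557326, -0.27039446,  1.70618348])}
top {'fov_y': 47.59810432504595, 'cx': 318.3581162507666, 'cy': 196.93199353795654, 'rvec': array([ 2.13791666, -2.19875476,  0.12389889]), 'tvec': array([0.02779338, 0.55832978, 1.10773176])}
{'t': 0.1, 'joints': array([-1.19029492e+00,  3.79332697e-01,  1.73472712e+00, -2.17283460e-05,
        1.02848387e+00, -3.33044061e-02]), 'qd': array([ 0.00154274,  0.0006294 , -0.00184944, -0.00056489, -0.00043075,
        0.00063299]), 'effort': array([-1.12973736e-03, -7.65045261e+01, -4.35293126e+01,  6.52111229e-02,
        3.97940422e-02, -1.57505292e-05]), 'tcp_pos': array([ 0.28133109, -0.64061243,  0.23236787]), 'tool_rot': array([-3.14157958e+00,  9.51123436e-04, -1.15697929e+00]), 'contact_force': array([-0.01562367,  0.35280564,  0.5086349 ]), 'wrist_torque': array([-0.01777021, -0.00310648, -0.01187679]), 'opening': 0.9994344131802063}
```

View pics/scene0.png

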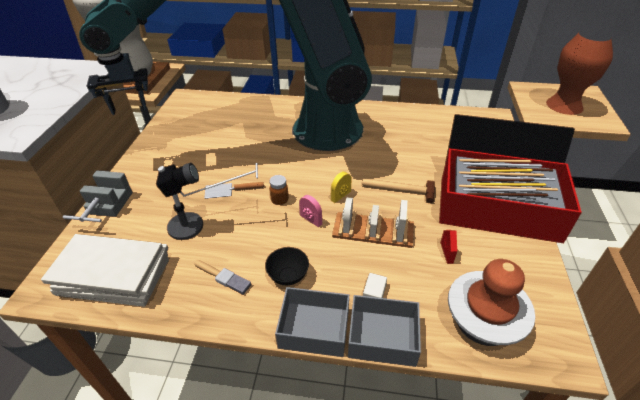

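View pics/top0.png

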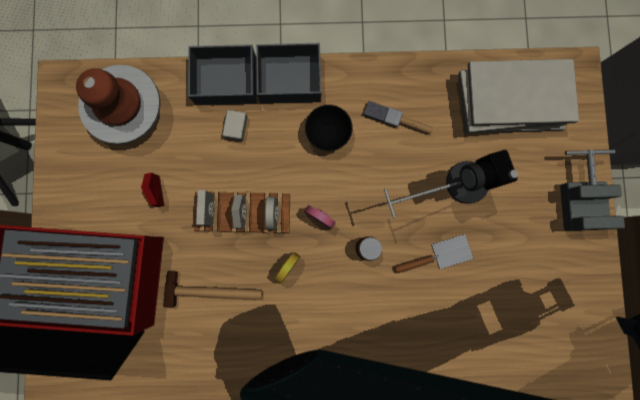

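Run:
```python
from h import *
a=cv2.imread('pics/scene0.png')[170:250,290:430]; b=cv2.imread('pics/top0.png')[180:240,180:345]; c=cv2.imread('pics/top0.png')[140:230,370:530];e=cv2.imread('pics/scene0.png')[140:245,140:300]
f=lambda x:cv2.resize(x,(400,290),interpolation=cv2.INTER_CUBIC)
cv2.imwrite('pics/c1.png',np.vstack([np.hstack([f(a),f(b)]),np.hstack([f(c),f(e)])]))
W,p=world('top0')
np.set_printoptions(precision=3,suppress=True)
for u,v in [(203,208),(240,210),(272,212),(290,215),(195,215),(468,182),(497,170),(390,202),(370,248),(320,216),(330,128),(287,267),(220,292)]: print(u,v,W[v,u])
# white plaque tops
S=W[185:235,185:300].reshape(-1,3); S=S[S[:,2]>.06]; print(S.min(0),S.max(0))
for lo in np.arange(S[:,1].min(),S[:,1].max(),.01):
    q=S[(S[:,1]>=lo)&(S[:,1]<lo+.01)]
    if len(q):print('%.3f'%lo,len(q),q[:,0].min(),q[:,0].max(),q[:,2].max(),q[q[:,2]>.095].shape)
S=W[130:230,330:530].reshape(-1,3); S=S[S[:,2]>.05]
np.save('pics/cam.npy',S); print('cam',S.min(0),S.max(0),len(S))
```

```text
203 208 [0.532 0.282 0.109]
240 210 [0.527 0.199 0.089]
272 212 [0.518 0.122 0.106]
290 215 [0.518 0.086 0.   ]
195 215 [0.523 0.325 0.015]
468 182 [ 0.562 -0.304  0.211]
497 170 [ 0.584 -0.362  0.224]
390 202 [ 0.525 -0.138  0.204]
370 248 [ 0.428 -0.106  0.088]
320 216 [0.506 0.01  0.101]
330 128 [ 0.742 -0.024  0.005]
287 267 [0.39  0.09  0.095]
220 292 [0.331 0.261 0.026]
[0.482 0.111 0.06 ] [0.576 0.298 0.113]
0.111 115 0.48239890028629306 0.5596372913698989 0.1105984777064309 (27, 3)
0.121 148 0.482102333918623 0.5591079418036803 0.11072248200250934 (114, 3)
0.131 77 0.4825337733259 0.5593393582763756 0.11171060936642198 (55, 3)
0.191 125 0.4874095888601456 0.5675209818154611 0.10719239109230912 (13, 3)
0.201 143 0.48759555053014797 0.5675710137095243 0.10931199252071758 (50, 3)
0.211 76 0.48980829530602704 0.5671349082343621 0.11176656116197477 (26, 3)
0.261 1 0.54521734612126 0.54521734612126 0.06330809260052503 (0, 3)
0.271 225 0.4957759382665684 0.57552928957501 0.110096251974379 (80, 3)
0.281 156 0.4958039202920454 0.5747768812713681 0.11228910332726141 (152, 3)
0.291 80 0.49625054018722803 0.5750568188489275 0.11278589985374064 (77, 3)
cam [ 0.481 -0.412  0.05 ] [ 0.722 -0.013  0.245] 2067
```

View pics/c1.png

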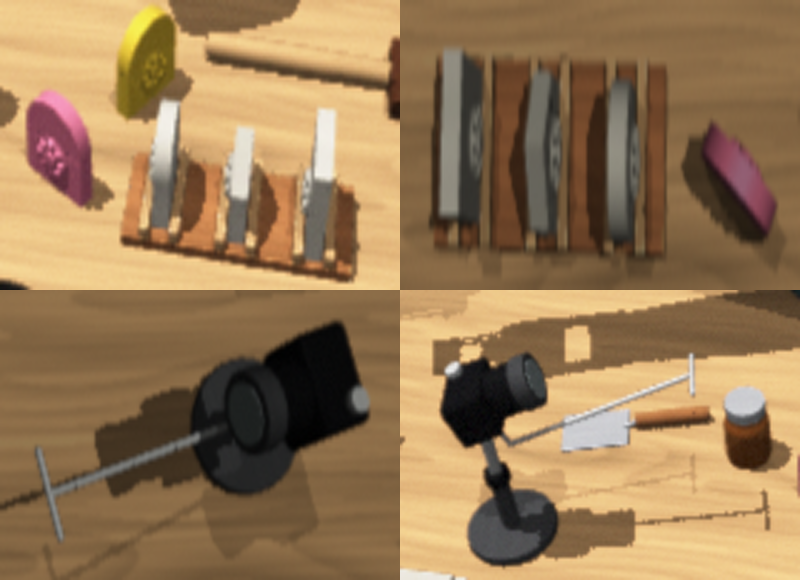

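Run:
```python
from h import *
np.set_printoptions(precision=4,suppress=True)
for t,(v0,v1,u0,u1) in {'top0':(180,225,375,405),'scene0':(155,190,240,265)}.items():
    W,p=world(t); S=W[v0:v1,u0:u1].reshape(-1,3)
    ok=(S[:,2]>.12)&(S[:,2]<.3); S=S[ok]
    m=S.mean(0); print(t,len(S))
    # bar: furthest along view; print all
    d=np.array([-.25,.97,0]); e=np.array([.97,.25,0])
    o=np.array([.525,-.138,0]); A=np.c_[(S-o)@d,(S-o)@e,S[:,2]]
    print(A[np.argsort(A[:,1])][::2])
def proj(t):
    z=np.load(f'pics/{t}.npz'); f=200/np.tan(np.radians(z['fov'])/2)
    K=np.array([[f,0,z['cx']],[0,f,z['cy']],[0,0,1]]); M=np.c_[cv2.Rodrigues(z['rvec'])[0],z['tvec'].ravel()]; return K@M
X=cv2.triangulatePoints(proj('top0'),proj('scene0'),np.array([[384.8,394],[189,217.6.__float__()]]),np.array([[256.8,256.8],[178.7,162.4]]))
X=(X[:3]/X[3]).T; print('tri',X)
```

```text
top0 127
[[ 0.0005 -0.0329  0.2019]
 [-0.0019 -0.0315  0.2031]
 [ 0.0018 -0.0303  0.201 ]
 [-0.0006 -0.0289  0.2023]
 [-0.0007 -0.0269  0.2052]
 [ 0.0027 -0.0257  0.2013]
 [-0.0006 -0.0241  0.1979]
 [-0.0023 -0.0228  0.2035]
 [ 0.0017 -0.0216  0.2028]
 [ 0.0018 -0.0197  0.2068]
 [-0.0025 -0.018   0.1982]
 [ 0.0025 -0.017   0.203 ]
 [-0.0002 -0.0155  0.2027]
 [-0.0008 -0.0135  0.203 ]
 [ 0.0025 -0.0121  0.1988]
 [ 0.0002 -0.0107  0.2004]
 [-0.0022 -0.0094  0.2023]
 [ 0.0019 -0.0082  0.2021]
 [ 0.0019 -0.0063  0.2056]
 [-0.0008 -0.0048  0.2053]
 [ 0.003  -0.0036  0.2041]
 [-0.0049 -0.003   0.1979]
 [-0.0216 -0.0028  0.1926]
 [-0.0027 -0.0025  0.1988]
 [-0.0092 -0.0023  0.1999]
 [-0.0001 -0.002   0.2013]
 [-0.0073 -0.0016  0.1993]
 [ 0.0017 -0.0014  0.2003]
 [-0.0045 -0.0012  0.2031]
 [-0.0309 -0.0012  0.1942]
 [-0.0123 -0.0007  0.1978]
 [-0.0034 -0.0004  0.1985]
 [-0.0094 -0.0003  0.2026]
 [-0.0265 -0.      0.1952]
 [-0.0179  0.0004  0.1938]
 [ 0.0016  0.0005  0.2032]
 [-0.015   0.0008  0.198 ]
 [-0.006   0.001   0.1987]
 [-0.0126  0.0013  0.1995]
 [-0.0034  0.0015  0.2018]
 [-0.0199  
[... 898 characters left out ...]
01  0.0005  0.1884]
 [-0.0222  0.0012  0.1945]
 [-0.0198  0.0015  0.1908]
 [ 0.0012  0.0017  0.1999]
 [-0.0048  0.0018  0.1969]
 [-0.0404  0.0021  0.186 ]
 [-0.037   0.003   0.1901]
 [-0.0015  0.003   0.2013]
 [-0.0164  0.0033  0.1956]
 [-0.0313  0.0036  0.19  ]
 [-0.0435  0.0039  0.1841]
 [-0.0251  0.0045  0.1938]
 [-0.0227  0.0052  0.1904]
 [-0.0461  0.0054  0.1856]
 [-0.0371  0.006   0.1888]
 [-0.0342  0.0063  0.1889]
 [-0.0425  0.0071  0.1903]
 [ 0.0042  0.0082  0.2012]
 [ 0.0019  0.0135  0.2058]
 [ 0.0014  0.017   0.2014]
 [ 0.004   0.0191  0.1992]
 [ 0.0037  0.0206  0.1968]
 [ 0.004   0.0284  0.1996]
 [ 0.004   0.033   0.1998]]
tri [[ 0.5543 -0.1292  0.192 ]
 [ 0.4916 -0.1447  0.1994]]
```

```bash
cat >> h.py <<'E'
def delta(target,yaw=None):
    "units for world target position from the present pose (shift in present tool axes), turn"
    s=readout.observe(); M=R.from_euler('xyz',s['tool_rot'])
    u=M.inv().apply(np.array(target)-s['tcp_pos'])/.03
    y=np.arctan2(M.as_matrix()[1,0],M.as_matrix()[0,0])
    t=None if yaw is None else -np.degrees((yaw-y+np.pi/2)%np.pi-np.pi/2)/8
    print('tcp',s['tcp_pos'].round(4),'yaw %.4f'%y,'shift',u.round(3),'turn',t,'t',s['t'],'F',s['contact_force'].round(2),'open %.3f'%s['opening'])
E
python3 - <<'E'
from h import *
np.set_printoptions(precision=4,suppress=True)
for t,(v0,v1,u0,u1) in {'top0':(180,225,375,405),'scene0':(155,190,240,265)}.items():
    W,p=world(t); S=W[v0:v1,u0:u1].reshape(-1,3); S=S[(S[:,2]>.12)&(S[:,2]<.3)]
    d=np.array([-.25,.97,0])/np.hypot(.25,.97); e=np.array([d[1],-d[0],0]); o=np.array([.525,-.138,0])
    a,b=(S-o)@d,(S-o)@e; k=(a>-.004); B=S[k]
    s=np.polyfit(b[k],a[k],1); yaw=np.arctan2(d[1],d[0])+np.arctan(-0)  # bar line
    ends=[B[b[k]<-.025].mean(0),B[b[k]>.025].mean(0)]
    mid=o+d*s[1]+e*(b[k].min()+b[k].max())/2
    print(t,'mid',mid,'z',B[:,2].mean(),'baryaw',np.arctan2(d[1],d[0])+np.arctan(s[0]),'range',b[k].min(),b[k].max())
    r=~k; 
    print(' rod yaw',np.arctan2(d[1],d[0])-np.arctan(np.polyfit(a[r],b[r],1)[0]))
W,p=world('top0'); S=W[185:235,185:300].reshape(-1,3)
T=[]
for lo,hi in((.105,.145),(.185,.225),(.268,.305)):
    q=S[(S[:,1]>lo)&(S[:,1]<hi)&(S[:,2]>.05)]; 
    fl=q[q[:,2]>.095]; l=np.polyfit(fl[:,0],fl[:,1],1)
    xm=(q[:,0].min()+q[:,0].max())/2; T.append((xm,np.polyval(l,xm)))
    print('plaque x',q[:,0].min(),q[:,0].max(),'mid',T[-1],'topmed',np.median(fl,0),'y rng top',fl[:,1].min(),fl[:,1].max(),'slope yaw',np.arctan(l[0]))
T=np.array(T); v=T[0]-T[2]; print('rack yaw',np.arctan2(v[1],v[0]), 'plaque y yaw',np.arctan2(v[1],v[0])+np.pi/2, np.hypot(*v))
delta([.52,.122,.40],-.09)
E
```

```text
top0 mid [ 0.5243 -0.1375  0.    ] z 0.20197730776429323 baryaw 1.8477669374852717 range -0.032883630961555325 0.031725944959562484
 rod yaw 1.8603651027763561
scene0 mid [ 0.5265 -0.1353  0.    ] z 0.2007451391955123 baryaw 1.8326888423161352 range -0.028993165432837364 0.03332024882580271
 rod yaw 1.8488226850127467
plaque x 0.482102333918623 0.5596372913698989 mid (np.float64(0.520869812644261), np.float64(0.12774674624609825)) topmed [0.5206 0.1282 0.1044] y rng top 0.1189092602116216 0.13707972371735572 slope yaw -0.025165477119872454
plaque x 0.4874095888601456 0.5675710137095243 mid (np.float64(0.527490301284835), np.float64(0.20769838244821368)) topmed [0.5256 0.2075 0.1012] y rng top 0.19876825773613127 0.2167523250843045 slope yaw 0.0806137932722498
plaque x 0.4957759382665684 0.57552928957501 mid (np.float64(0.5356526139207892), np.float64(0.2862744256623677)) topmed [0.5367 0.286  0.1074] y rng top 0.2763674577297787 0.2977698323695802 slope yaw -0.046923491360634756
rack yaw -1.6637780363735912 plaque y yaw -0.09298170957869467 0.15921544006373511
tcp [ 0.2813 -0.6406  0.2324] yaw -1.1570 shift [-20.081 -17.506  -5.568] turn -7.641676249637628 t 0.1 F [-0.02  0.35  0.51] open 0.999
```

{"fn": "jog_arm", "kwargs": {"steps": [[[0,0,-0.6,-0.8],[0,0,-0.6,-0.8],[0,0,-0.6,-0.8],[0,0,-0.6,-0.8],[0,0,-0.6,-0.8],[0,0,-0.6,-0.8],[0,0,-0.6,-0.8],[0,0,-0.6,-0.8],[0,0,-0.6,-0.8],[0,0,-0.6,-0.4]]], "claw": 0}}

```text
t: 1.1
tcp_pos: [0.2814, -0.6407, 0.4133]
tool_rot: [-3.141, 0.0, -0.092]
contact_force: [0.3, -0.7, -0.4]
opening: 1.001
```

{"fn": "jog_arm", "kwargs": {"steps": [[[0.2,-1,0,0],[0.2,-1,0,0],[0.2,-1,0,0],[0.2,-1,0,0],[0.2,-1,0,0],[0.2,-1,0,0],[0.2,-1,0,0],[0.2,-1,0,0],[0.2,-1,0,0],[0.2,-1,0,0]]]}}

```text
t: 2.1
tcp_pos: [0.3699, -0.3467, 0.4127]
tool_rot: [-3.141, 0.0, -0.096]
contact_force: [1.2, -0.6, 0.0]
opening: 1.003
```

{"fn": "jog_arm", "kwargs": {"steps": [[[0.2,-1,0,0],[0.2,-1,0,0],[0.2,-1,0,0],[0.2,-1,0,0],[0.2,-1,0,0],[0.2,-1,0,0],[0.2,-1,0,0],[0.2,-1,0,0],[0.2,-1,0,0],[0.2,-1,0,0]]]}}

```text
t: 3.1
tcp_pos: [0.4583, -0.0539, 0.4128]
tool_rot: [3.142, 0.0, -0.096]
contact_force: [-0.5, -0.3, 0.4]
opening: 0.998
```

{"fn": "jog_arm", "kwargs": {"steps": [[[0.22,-0.9,0.5,0],[0.22,-0.9,0.5,0],[0.22,-0.9,0.8,0],[0.22,-0.9,1,0],[0.22,-0.9,1,0],[0.22,-0.9,1,0],[0.22,-0.8,1,0],[0,0,0,0],[0,0,0,0]]]}}

```text
t: 4.0
tcp_pos: [0.5217, 0.1256, 0.2385]
tool_rot: [3.141, 0.002, -0.095]
contact_force: [-0.1, -0.6, 0.3]
opening: 0.999
```

Run:
```python
from h import *
p,d,c=grab('wrist','w0'); print(c)
delta([.521,.1277,.057],-.093)
```

```text
{'fov_y': 65.70646984690485, 'cx': 323.48384876309916, 'cy': 196.51162275084238, 'rvec': array([-2.868987  ,  0.13472439,  0.02082733]), 'tvec': array([-0.50688043,  0.13513435,  0.44373766])}
tcp [0.5221 0.1253 0.2394] yaw -0.0955 shift [-0.046 -0.076  6.081] turn -0.018206485999783403 t 4.05 F [ 0.33 -0.97  0.33] open 0.996
```

View pics/w0.png

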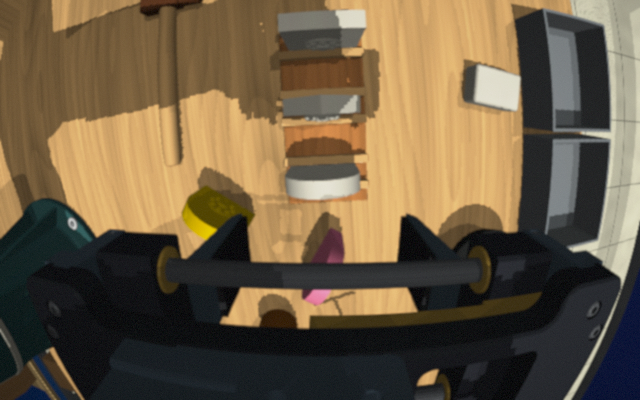

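```bash
cat >> h.py <<'E'
def worldf(tag):
    "fisheye cloud"
    z=np.load(f'pics/{tag}.npz'); d=z['d'].astype(float); d[d==0]=np.nan
    f=200/np.tan(np.radians(z['fov'])/2); v,u=np.mgrid[:400,:640]; x=u-z['cx'];y=v-z['cy']; r=np.hypot(x,y)+1e-9; th=r/f
    P=np.stack([np.tan(th)*x/r*d,np.tan(th)*y/r*d,d],-1)
    return (P-z['tvec'].ravel())@cv2.Rodrigues(z['rvec'])[0], z['p']
E
python3 - <<'E'
from h import *
np.set_printoptions(precision=4,suppress=True)
W,p=worldf('w0'); S=W[0:215,270:380].reshape(-1,3)
ax=np.array([np.cos(-.0945),np.sin(-.0945)]);ay=np.array([-ax[1],ax[0]])
for lo,hi in((.105,.155),(.185,.235),(.268,.31)):
    q=S[(S[:,1]>lo)&(S[:,1]<hi)&(S[:,2]>.045)]; a,b=q[:,:2]@ax,q[:,:2]@ay
    t=q[:,2]>.10; mid=(np.percentile(a,1)+np.percentile(a,99))/2; mb=(b[t].min()+b[t].max())/2
    print(len(q),'width',np.percentile(a,99)-np.percentile(a,1),'thick',np.ptp(b[t]),'centre',mid*ax+mb*ay,'ztop',np.percentile(q[:,2],98),'slope yaw',-.0945+np.arctan(np.polyfit(a[t],b[t],1)[0]))
q=S[(S[:,1]>.08)&(S[:,1]<.34)]; r=q[(q[:,2]>.005)&(q[:,2]<.03)&(q[:,0]>.45)&(q[:,0]<.62)]
print('rack', r.min(0),r.max(0),np.percentile(r[:,2],[50,95]))
E
```

```text
2081 width 0.07579011349494358 thick 0.019454871607645113 centre [0.5202 0.1285] ztop 0.10786437736863715 slope yaw -0.0643529163709084
1651 width 0.07832907528309341 thick 0.016942291650170166 centre [0.5263 0.2084] ztop 0.10713635098995518 slope yaw -0.15756316766729395
2917 width 0.07783393296685742 thick 0.02178035478346846 centre [0.5348 0.2881] ztop 0.10901112833303514 slope yaw -0.04950694965578663
rack [0.4732 0.0856 0.0096] [0.5822 0.3113 0.0299] [0.0131 0.0273]
```

{"fn": "jog_arm", "kwargs": {"steps": [[[-0.06,-0.085,0,0],[0,0,0,0],[0,0,0.8,0],[0,0,0.8,0],[0,0,0.8,0],[0,0,0.8,0],[0,0,0.8,0],[0,0,0.6,0],[0,0,0.6,0],[0,0,0.6,0]]]}}

```text
t: 5.05
tcp_pos: [0.5211, 0.128, 0.065]
tool_rot: [-3.141, -0.001, -0.096]
contact_force: [0.8, -0.9, -0.1]
opening: 0.995
```

```bash
python3 -c "
from h import *
delta([.5205,.128,.057],-.093)"
```

```text
tcp [0.5211 0.128  0.065 ] yaw -0.0964 shift [-0.02   0.001  0.267] turn -0.024621086154029824 t 5.05 F [ 0.8  -0.94 -0.09] open 0.995
```

{"fn": "jog_arm", "kwargs": {"steps": [[[-0.02,0,0.25,0],[0,0,0,0],[0,0,0,0]]]}}

```text
t: 5.35
tcp_pos: [0.5204, 0.1283, 0.0583]
tool_rot: [-3.141, -0.001, -0.096]
contact_force: [0.1, 0.5, -0.0]
opening: 0.997
```

{"fn": "jog_arm", "kwargs": {"steps": [[[0,0,0,0],[0,0,0,0],[0,0,0,0],[0,0,0,0],[0,0,0,0],[0,0,0,0]]], "claw": 1}}

```text
t: 5.95
tcp_pos: [0.5205, 0.1284, 0.0583]
tool_rot: [-3.141, -0.001, -0.096]
contact_force: [-1.3, -0.5, 8.7]
opening: 0.876
```

{"fn": "jog_arm", "kwargs": {"steps": [[[0,0,-0.14,0],[0,0,-0.13,0],[0,0,0,0],[0,0,0,0]]]}}

```text
t: 6.35
tcp_pos: [0.52, 0.1283, 0.0657]
tool_rot: [-3.141, -0.0, -0.096]
contact_force: [0.4, -1.2, -2.6]
opening: 0.882
```

{"fn": "jog_arm", "kwargs": {"steps": [[[0,0.07,0,0],[0,0.07,0,0],[0,0.07,0,0],[0,0.07,0,0],[0,0.07,0,0],[0,0.07,0,0],[0,0.05,0,0],[0,0,0,0],[0,0,0,0]]]}}

```text
t: 7.25
tcp_pos: [0.5187, 0.1147, 0.0656]
tool_rot: [-3.141, -0.0, -0.096]
contact_force: [-1.5, 7.6, 1.7]
opening: 0.882
```

Run:
```python
from h import *
delta([.5205,.128,.066],-.093)
p,d,c=grab('scene','s1'); a=p[165:255,320:430]
grab('top','t1'); w,_,_=grab('wrist','w1')
cv2.imwrite('pics/c2.png',np.hstack([cv2.resize(a,(400,327),interpolation=2),cv2.resize(w[100:280,200:440],(400,327))]))
```

```text
tcp [0.5187 0.1147 0.0656] yaw -0.0959 shift [ 0.018 -0.448 -0.012] turn -0.020731229089286395 t 7.25 F [-1.54  7.63  1.66] open 0.882
```

View pics/c2.png

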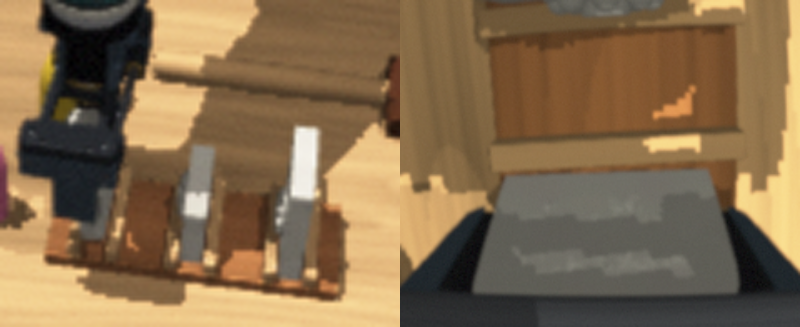

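```bash
cat >> h.py <<'E'
def backplane(tag):
    "robust plane of the plaque's back seen by the wrist camera, in the tool-yaw frame"
    s=readout.observe(); W,p=worldf(tag); y=s['tool_rot'][2]
    u=np.array([np.cos(y),np.sin(y),0]); n=np.array([np.sin(y),-np.cos(y),0]) # n=tool y=plaque +x
    D=W-s['tcp_pos']; a,b,c=D@u,D@n,D[...,2]
    k=(abs(a)<.033)&(c>-.03)&(c<.045)&(b>-.035)&(b<.015)
    A,B,C=a[k],b[k],c[k]; w=np.ones(len(A),bool)
    for _ in range(8):
        q=np.linalg.lstsq(np.c_[A[w],C[w],np.ones(w.sum())],B[w],rcond=None)[0]
        r=B-np.c_[A,C,np.ones(len(A))]@q; w=abs(r)<max(.0015,1.5*np.median(abs(r)))
    print('n',w.sum(),len(w),'lean %.4f'%np.arctan(q[1]),'yawerr %.4f'%np.arctan(q[0]),'back at TCP height %.4f'%q[2],'rms %.4f'%r[w].std(),'z range',C[w].min().round(4),C[w].max().round(4))
E
python3 -c "
from h import *
backplane('w1')"
```

```text
n 8269 9238 lean 0.2508 yawerr -0.0417 back at TCP height -0.0115 rms 0.0004 z range -0.03 0.045
```

Run:
```python
from h import *
np.set_printoptions(precision=4,suppress=True)
def fit(P):
    w=np.ones(len(P),bool)
    for _ in range(8):
        q=np.linalg.lstsq(np.c_[P[w,:2],np.ones(w.sum())],P[w,2],rcond=None)[0]; r=P[:,2]-np.c_[P[:,:2],np.ones(len(P))]@q; w=abs(r)<.002
    return q,w.sum()
for t,f in(('w0',worldf),('w1',worldf),('top0',world),('scene0',world)):
    W,p=f(t); P=W[np.isfinite(W[...,2])]; P=P[(abs(P[:,2])<.012)&(P[:,0]>.2)&(P[:,0]<.8)&(abs(P[:,1])<.5)]; print(t,fit(P))
# batten direction: for wooden rack points near batten tops, top0 and w0
for t,f in(('w0',worldf),('w1',worldf),('top0',world)):
    W,p=f(t); P=W.reshape(-1,3)
    for lo,hi in((.13,.16),(.17,.20),(.21,.24),(.25,.28)):
        q=P[(P[:,2]>.021)&(P[:,2]<.031)&(P[:,0]>.475)&(P[:,0]<.58)]
        b=q[:,1]+.094*(q[:,0]-.525); k=(b>lo)&(b<hi)
        if k.sum()>30: print(t,lo,k.sum(),'yaw',-.094+np.polyfit(q[k,0],b[k],1)[0],np.median(b[k]))
```

```text
w0 (array([-0.0002, -0.0001,  0.0007]), np.int64(78104))
w1 (array([-0.0002, -0.0002,  0.0007]), np.int64(94046))
top0 (array([-0.0005, -0.0011,  0.0014]), np.int64(46200))
scene0 (array([0.0008, 0.0004, 0.0002]), np.int64(20677))
w0 0.13 843 yaw -0.03107374530892877 0.14410359900449815
w0 0.17 542 yaw -0.03832556297813079 0.19178862457689605
w0 0.21 610 yaw -0.042646016497405896 0.2251795810362301
w0 0.25 732 yaw -0.05477717796747482 0.27212127948866893
w1 0.13 3218 yaw -0.033016266777638546 0.1434624484166778
w1 0.17 2022 yaw -0.044646489010493715 0.1915413839834476
w1 0.21 130 yaw -0.05352265609308932 0.22918435238272883
w1 0.25 49 yaw -0.06419371897790012 0.26548433585511577
top0 0.13 79 yaw -0.05420119946905739 0.1464311916181363
top0 0.17 160 yaw -0.051972348305996625 0.19146046136840228
top0 0.21 44 yaw -0.04248052046746283 0.2260836771143849
top0 0.25 181 yaw -0.054905516296519095 0.2719639266656262
```

{"fn": "jog_arm", "kwargs": {"steps": [[[0,0,0,-0.1],[0,0,0,-0.1],[0,0,0,-0.1],[0,0.04,0,0],[0,0.04,0,0],[0,0,0,0],[0,0,0,0]]]}}

```text
t: 8.1
tcp_pos: [0.5188, 0.1122, 0.0655]
tool_rot: [-3.141, -0.001, -0.055]
contact_force: [1.0, 6.8, -2.6]
opening: 0.875
```

```bash
python3 -c "
from h import *
grab('wrist','w2')
delta([.5205,.128,.066],-.053)
backplane('w2')"
```

```text
tcp [0.5188 0.1122 0.0655] yaw -0.0547 shift [ 0.028 -0.529 -0.015] turn -0.012146929403738507 t 8.15 F [ 0.99  4.55 -1.89] open 0.876
n 9277 10063 lean 0.3103 yawerr -0.0230 back at TCP height -0.0118 rms 0.0005 z range -0.03 0.045
```

{"fn": "jog_arm", "kwargs": {"steps": [[[0,0,-0.5,0],[0,0,-0.8,0],[0,0,-1,0],[0,0,-1,0],[0,0,-1,0],[0,0,-1,0],[0,0,-1,0],[0,0,-1,0],[0,0,-0.8,0],[0,0,0,0]]]}}

```text
t: 9.15
tcp_pos: [0.5196, 0.1119, 0.3124]
tool_rot: [-3.141, -0.005, -0.054]
contact_force: [0.7, -0.1, -1.9]
opening: 0.877
```

Run:
```python
from h import *
np.set_printoptions(precision=4,suppress=True)
grab('wrist','w3');grab('scene','s3');grab('top','t3')
delta([.53,-.155,.31],1.848-np.pi/2)
backplane('w3')
for t in('t3','s3'):
    W,p=world(t); Z=np.load(f'pics/{t}.npz')
p=cv2.imread('pics/w3.png')[100:300,200:440]; a=cv2.imread('pics/s3.png')[90:250,280:430]
cv2.imwrite('pics/c3.png',np.hstack([cv2.resize(p,(400,333)),cv2.resize(a,(400,427),interpolation=2)[:333]]))
```

```text
tcp [0.5178 0.1117 0.3077] yaw -0.0540 shift [ 0.885  8.854 -0.076] turn -2.3718628110629028 t 9.3 F [ 0.5   0.07 -2.16] open 0.877
n 8632 9113 lean 0.3042 yawerr -0.0253 back at TCP height -0.0136 rms 0.0005 z range -0.03 0.045
```

View pics/c3.png

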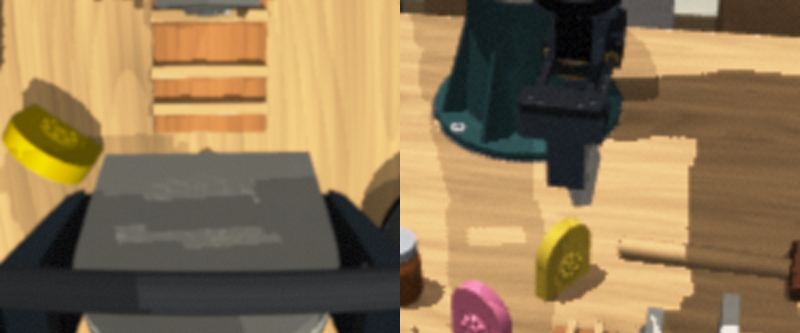

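{"fn": "jog_arm", "kwargs": {"steps": [[[0.09,0.8,-0.1,0],[0.09,0.9,-0.1,0],[0.09,1,-0.1,0],[0.09,1,-0.1,0],[0.09,1,-0.1,0],[0.09,1,-0.1,0],[0.09,1,0,0],[0.09,0.9,0,0],[0.09,0.7,0,0],[0.07,0.5,0,0]]]}}

```text
t: 10.3
tcp_pos: [0.53, -0.1543, 0.3249]
tool_rot: [-3.141, 0.002, -0.055]
contact_force: [-0.1, 0.6, -2.0]
opening: 0.878
```

{"fn": "jog_arm", "kwargs": {"steps": [[[0,0,0,-0.3],[0,0,0,-0.5],[0,0,0,-0.5],[0,0,0,-0.5],[0,0,0,-0.39],[0,0,0,0],[0,0,0,0],[0,0,0,0],[0,0,0,0]]]}}

```text
t: 11.2
tcp_pos: [0.5306, -0.1531, 0.3264]
tool_rot: [-3.141, 0.0, 0.251]
contact_force: [-0.0, 0.2, -1.7]
opening: 0.875
```

```bash
cat > m.py <<'E'
from h import *
import sys
np.set_printoptions(precision=4,suppress=True)
t=sys.argv[1]
s=readout.observe(); grab('wrist','w'+t); backplane('w'+t)
W,p=worldf('w'+t); y=s['tool_rot'][2]; u=np.array([np.cos(y),np.sin(y),0]); n=np.array([np.sin(y),-np.cos(y),0])
D=W-s['tcp_pos']; A=np.stack([D@u,D@n,D[...,2]],-1).reshape(-1,3)
k=(abs(A[:,0])<.06)&(A[:,1]>-.045)&(A[:,1]<.0)&(A[:,2]>-.07)&(A[:,2]<.0); A=A[k]
# bottom edge per lateral slice
for lo in np.arange(-.03,.03,.012):
    q=A[(A[:,0]>=lo)&(A[:,0]<lo+.012)]; print('lat %.3f zmin %.4f, b there %.4f'%(lo+.006,np.percentile(q[:,2],.5),np.median(q[q[:,2]<np.percentile(q[:,2],2)][:,1])))
q=A[(A[:,2]<-.025)]; print('lateral range below tips',np.percentile(q[:,0],[0.2,99.8]))
delta([.53,-.155,.262],.252)
E
python3 m.py 4
```

```text
n 9170 9994 lean 0.3035 yawerr -0.0228 back at TCP height -0.0120 rms 0.0005 z range -0.03 0.045
lat -0.024 zmin -0.0411, b there -0.0242
lat -0.012 zmin -0.0409, b there -0.0242
lat 0.000 zmin -0.0404, b there -0.0244
lat 0.012 zmin -0.0410, b there -0.0249
lat 0.024 zmin -0.0406, b there -0.0250
lateral range below tips [-0.0401  0.0392]
tcp [ 0.5306 -0.1531  0.3264] yaw 0.2513 shift [-0.034  0.057  2.147] turn -0.005083865935166857 t 11.25 F [ 0.64  0.29 -2.27] open 0.874
```

Run:
```python
from h import *
np.set_printoptions(precision=4,suppress=True)
psi=1.848; Ez=R.from_euler('xyz',[0,-.3,psi])  # x forward-up
E=Ez.as_matrix(); rod=np.array([.5252,-.1368,.199]); L=rod+.066*E[:,2]-.16*E[:,0]; print('L',L,'F',rod+.066*E[:,2])
Q=[]
for t in('top0','scene0','t3','s3'):
    W,p=world(t); P=(W.reshape(-1,3)-L)@E
    k=(np.hypot(P[:,1],P[:,2])<.04)&(abs(P[:,0])<.015); q=P[k]
    g=q[np.hypot(q[:,1],q[:,2])<.024]; w=abs(g[:,0]-np.median(g[:,0]))<.006
    f=np.linalg.lstsq(np.c_[g[w,1:],np.ones(w.sum())],g[w,0],rcond=None)[0]
    print(t,len(q),'disc x med',np.median(g[:,0]),'plane dx/dy,dx/dz,x0',f,'extent y',np.percentile(q[abs(q[:,0])<.005][:,1],[1,99]),'z',np.percentile(q[abs(q[:,0])<.005][:,2],[1,99]))
    # rod direction in camera frame: below axis
    k=(P[:,0]>.03)&(P[:,0]<.15)&(abs(P[:,1])<.015)&(P[:,2]>-.08)&(P[:,2]<-.05); r=P[k]
    if k.sum()>10: print('   rod n',k.sum(),'y fit',np.polyfit(r[:,0],r[:,1],1),'z fit',np.polyfit(r[:,0],r[:,2],1))
```

```text
L [ 0.5724 -0.3026  0.2148] F [ 0.5305 -0.1556  0.2621]
top0 524 disc x med 0.0004844781052895244 plane dx/dy,dx/dz,x0 [ 0.0109 -0.0014  0.0005] extent y [-0.0253  0.0289] z [-0.0238  0.0301]
   rod n 131 y fit [-0.0008  0.0014] z fit [ 0.0013 -0.0631]
scene0 232 disc x med 0.0012200191259151482 plane dx/dy,dx/dz,x0 [ 0.0115 -0.0061  0.0012] extent y [-0.0305  0.0257] z [-0.0257  0.0293]
   rod n 87 y fit [ 0.0038 -0.0024] z fit [-0.0003 -0.0652]
t3 516 disc x med 0.00040738832364917534 plane dx/dy,dx/dz,x0 [-0.0041  0.0019  0.0005] extent y [-0.0256  0.0283] z [-0.0247  0.0298]
   rod n 136 y fit [-0.0017  0.0015] z fit [-0.0044 -0.0625]
s3 230 disc x med 0.0010565944927005998 plane dx/dy,dx/dz,x0 [ 0.0028 -0.0232  0.0011] extent y [-0.0303  0.0263] z [-0.0243  0.0282]
   rod n 87 y fit [ 0.002  -0.0025] z fit [-0.0033 -0.0647]
```

```bash
python3 -c "
from h import *
delta([.5287,-.1482,.2648],.254)"
```

```text
tcp [ 0.5306 -0.1531  0.3264] yaw 0.2513 shift [-0.02  -0.174  2.054] turn -0.01940781081343745 t 11.25 F [ 0.64  0.29 -2.27] open 0.874
```

{"fn": "jog_arm", "kwargs": {"steps": [[[-0.02,-0.17,0,-0.02],[0,0,0.2,0],[0,0,0.3,0],[0,0,0.4,0],[0,0,0.4,0],[0,0,0.4,0],[0,0,0.25,0],[0,0,0.1,0],[0,0,0,0],[0,0,0,0]]]}}

```text
t: 12.25
tcp_pos: [0.529, -0.1484, 0.2654]
tool_rot: [3.141, -0.0, 0.255]
contact_force: [0.2, -0.0, -2.5]
opening: 0.876
```

{"fn": "jog_arm", "kwargs": {"steps": [[[0,0,0,0],[0,0,0,0],[0,0,0,0],[0,0,0,0],[0,0,0,0]]]}}

```text
t: 12.75
tcp_pos: [0.5288, -0.1484, 0.2651]
tool_rot: [3.142, -0.0, 0.255]
contact_force: [-0.2, 0.0, -2.1]
opening: 0.875
```

```bash
python3 m.py 5
python3 - <<'E'
from h import *
delta([.5287,-.1482,.2648],.254)
grab('scene','s5');grab('top','t5')
a=cv2.imread('pics/s5.png')[90:250,140:300]; b=cv2.imread('pics/t5.png')[130:250,340:520]
cv2.imwrite('pics/c5.png',np.hstack([cv2.resize(a,(400,400),interpolation=2),cv2.resize(b,(400,400),interpolation=2)]))
W,p=world('s5')
rod=np.array([.5252,-.1368,.199]); E=R.from_euler('xyz',[0,-.3,1.848]).as_matrix()
P=(W-(rod+.066*E[:,2]))@E; P=P.reshape(-1,3); c=p.reshape(-1,3).astype(int)
k=(abs(P[:,0])<.035)&(abs(P[:,1])<.05)&(P[:,2]>-.055)&(P[:,2]<-.02)
q=P[k]; print(len(q),np.percentile(q,[1,50,99],0).round(4))
E
```

```text
n 9173 9974 lean 0.3030 yawerr -0.0230 back at TCP height -0.0119 rms 0.0005 z range -0.03 0.045
lat -0.024 zmin -0.0410, b there -0.0242
lat -0.012 zmin -0.0407, b there -0.0242
lat 0.000 zmin -0.0404, b there -0.0244
lat 0.012 zmin -0.0410, b there -0.0249
lat 0.024 zmin -0.0406, b there -0.0251
lateral range below tips [-0.0401  0.0393]
tcp [ 0.5288 -0.1483  0.2651] yaw 0.2546 shift [-0.016  0.225  0.103] turn 0.01863985788660643 t 12.8 F [-0.39  0.25 -2.02] open 0.873
tcp [ 0.5288 -0.1483  0.2651] yaw 0.2546 shift [-0.001 -0.005  0.01 ] turn 0.004315913008335835 t 12.8 F [-0.39  0.25 -2.02] open 0.873
98 [[ 0.0025 -0.045  -0.0467]
 [ 0.0194 -0.0372 -0.0342]
 [ 0.0211  0.031  -0.0202]]
```

View pics/c5.png

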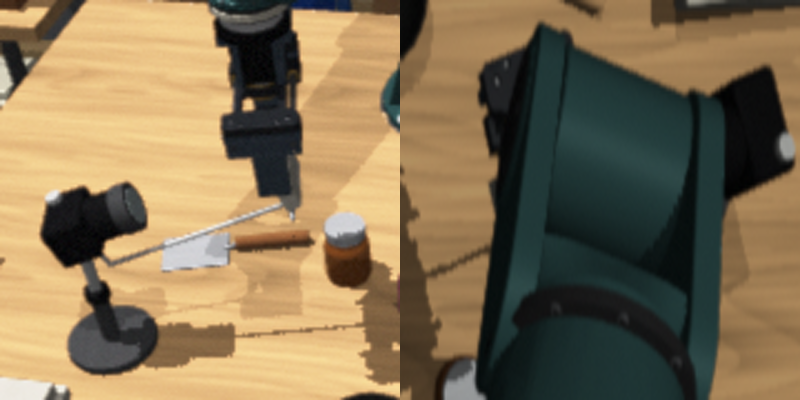

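```bash
python3 -c "
from h import *
print(readout.observe()['qd'].round(3)); print(hand_in())"
```

```text
[ 0.001  0.001 -0.    -0.    -0.001 -0.   ]
the job is handed in; nothing more can be done
None
```

I took the round-topped plaque out of the rack and handed the job in with it held still in the gripper in front of the inspection camera. That was at about 12.8 s; `hand_in` gave no verdict.

**How:** the arm can't tilt its tool. I gripped the plaque by its side edges, raised it 8 mm in its groove and pivoted it in the pads against the groove's front batten. Then I lifted it clear, carried it over and lowered it above the crossbar.

**Last checks:**

| Check | Measured | Wanted |
|---|---|---|
| Lean | 0.303 rad (wrist camera) | 0.30 rad |
| Sideways roll | None visible | None |
| Lower edge above the middle of the bar | About 18–19 mm | About 15 mm |
| Tool position | Within 0.5 mm of my computed target | At the target |
| Joint speeds | About zero | Still |
| Outside force on the gripper | About 2 N, roughly the plaque's weight | Weight only |

- **Contact:** the highest force reported at the end of a move was about 9 N, when the gripper closed. The pivot push gave about 8 N. I saw no contact with the camera, its stand or the rod.
- **Other objects:** I did not re-check the other plaques and bench items one by one after the move.

**Disagreements:**
- **Distance from the lens:** the scene camera puts the plaque about 2–3 mm farther out than the wrist camera does. The calibration is only good to about 2 mm.
- **Squareness:** the plaque sits turned about 0.023 rad in the grip. I compensated by turning the tool the other way, but that angle rests on the wrist camera alone.

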